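Sort blood tubes: purple caps to the roller mixer, the rest to their trays

TASK

Sort the five sample tubes from the bench pad by cap colour. First lay both purple-capped tubes on the roller mixer, each lying in a valley between two rollers, because their blood must not stand still; only then lay the yellow-capped tubes in the lanes of the yellow tray, one to a lane, and the red-capped tube in a lane of the red tray. Let everything go and do not disturb the small red vial.

Things in the scene. Friction and masses are not known exactly. Their poses are not given: they have to be found in the camera images.
- purple_1: Closed rigid sample tube, purple cap, 112 mm long, 12 g, lying on the pad at first, pointing either way. Body 12 mm in diameter; cap 16 mm in diameter over the last 24 mm. Origin: centre of the rounded bottom end; +z runs along the tube to the cap. Grip it across the body about 50 mm from the origin; lying, its axis there is 7 mm above what it lies on.
- yellow_1: Closed rigid sample tube, yellow cap, 115 mm long, 12 g, lying on the pad at first, pointing either way. Body 12 mm in diameter; cap 16 mm in diameter over the last 30 mm. Origin: centre of the rounded bottom end; +z runs along the tube to the cap. Grip it across the body about 50 mm from the origin; lying, its axis there is 7 mm above what it lies on.
- red: Closed rigid sample tube, red cap, 109 mm long, 12 g, lying on the pad at first, pointing either way. Body 12 mm in diameter; cap 16 mm in diameter over the last 24 mm. Origin: centre of the rounded bottom end; +z runs along the tube to the cap. Grip it across the body about 50 mm from the origin; lying, its axis there is 7 mm above what it lies on.
- purple_2: Closed rigid sample tube, purple cap, 112 mm long, 12 g, lying on the pad at first, pointing either way. Body 12 mm in diameter; cap 16 mm in diameter over the last 24 mm. Origin: centre of the rounded bottom end; +z runs along the tube to the cap. Grip it across the body about 50 mm from the origin; lying, its axis there is 7 mm above what it lies on.
- yellow_2: Closed rigid sample tube, yellow cap, 117 mm long, 12 g, lying on the pad at first, pointing either way. Body 12 mm in diameter; cap 16 mm in diameter over the last 30 mm. Origin: centre of the rounded bottom end; +z runs along the tube to the cap. Grip it across the body about 50 mm from the origin; lying, its axis there is 7 mm above what it lies on.
- mixer: Fixed tube roller, 382x280x94 mm. Origin: centre of underside, z up; white housing at +x (from x=27 mm). 4 free, undriven black rollers along x (-172 to 26 mm), 46 mm in diameter, tops 70 mm high. Valleys between them at y=48, -4, -56 mm, middle x=-73; a tube lies there along x either way, axis 60 mm up; fingers meet the rollers 10-15 mm sooner, it drops the rest. Rods at y=126, -126: 82 mm high.
- tray_yellow: Fixed yellow tray, 160 (x) x 108 (y) mm, rim 11 mm high. Origin: centre of underside, z up. Two lanes along x, at y = +24 and -24 mm, each a pair of 5 mm ribs at x = +22 and -22 mm with V notches 26 mm wide, crests 16 mm up. A tube lies in a lane, middle over tray middle (within 15 mm), body on both ribs, axis 15.5 mm above the underside, either way round.
- tray_red: Fixed red tray, 160 (x) x 108 (y) mm, rim 11 mm high. Origin: centre of underside, z up. Two lanes along x, at y = +24 and -24 mm, each a pair of 5 mm ribs at x = +22 and -22 mm with V notches 26 mm wide, crests 16 mm up. A tube lies in a lane, middle over tray middle (within 15 mm), body on both ribs, axis 15.5 mm above the underside, either way round.
- pad: White absorbent bench pad, fixed, 160 (x) x 380 (y) x 2 mm thick, on which the tubes lie at the start. Origin: centre of its underside.
- vial: Bystander: small red screw-cap vial with a white cap, 24 mm in diameter, 48 mm high, loose, standing at the robot's side of the worktop. Origin: centre of its underside.

How it is judged:
By the outcome, as a careful person would: the job done as asked, in the order asked, and still so for the second after the job is handed in, with the robot touching nothing.
It also fails if it takes over 120 s, if anything falls off the work surface, if the arm or the gripper's body presses on something with over 40 N, if the wrist force passes 120 N, or if a joint passes its speed limit or range.

ROBOT

A 7-joint arm with a two-finger parallel gripper is mounted at the origin on a cart in front of the work surface, level with it; the furniture and walls round the work are solid. World frame = base frame: x ahead of the robot, y to its left, z up, the work surface at z = 0. Lengths are in m, angles in rad, forces in N, time in s.
With the tool pointing down it reaches from about 0.4 to 0.875 m from the base axis. Payload 19.3 kg.
Tool frame: the origin (TCP) lies on the centre line of the jaws, within the pads' length; the fingertips stand 8 mm ahead of it and the grasp point (between the pads) lies 11 mm behind it; z points along the fingers, y is the line along which they close (so a half turn about z gives the same grasp; the last joint's range is limited). The gripper opens to 85 mm and grips with 20 to 120 N. Pads are 22 mm wide; open, the fingers measure 114 mm over their backs; the gripper's body (76 mm by 85 mm) begins 54 mm behind the grasp point. The pads swing forward as they close: fully open they stand 13 mm farther back than shut.
Start: joints at [-1.276, 0.521, -0.036, 1.599, 0.021, 1.021, -0.113], TCP at [0.223, 0.584, 0.239] pointing down, gripper open.
Joint ranges: [-2.91, 2.91], [-0.3, 2.13], [-1.5, 1.42], [0.17, 2.43], [-1.26, 4.41], [0.16, 1.93], [-2.52, 2.52]. Speed limits (rad/s): [1.89, 1.89, 2.39, 2.39, 3.01, 3.01, 3.01].

INTERFACE

Orientations are given as [roll, pitch, yaw] about the fixed x, y, z axes, in that order (R = Rz(yaw) Ry(pitch) Rx(roll)).
In Python, from workcell import status, grab_frame, camera_params, bot, search_frame, silhouettes gives the robot as it stands.
- The arm moves only by the shell command python3 -m creep 'ROWS' [FORCE]. ROWS is JSON, a list of rows, each a list of 5 numbers: the shift along the tool's x, y, z in units of 60 mm (1.0 is 60 mm), then the turn about the tool's z in units of 8 degrees (1.0 is 8 degrees), then the opening, from 0 (shut) to 1 (fully open). In form: [[x, y, z, twist, hand], ...]. A call has 1 to 5 rows; each row is the pose to reach, as a shift and turn from the pose commanded when the call began, along the tool's axes at that moment; what a row does not reach only later rows make up. A row lasts 1/8 s, in which the tool goes at most 62.5 mm and 10.7 degrees, less where a joint would pass 70% of its speed; a pose out of reach is approached as far as the arm can. A call with a gripper value outside its range is refused whole. The fingers move at their own pace and stop on an object; FORCE is the grip in N (left out, the last holds). Time passes only in rows, so rows that repeat a pose let the fingers close. It gives the time, the measured TCP pose, the force, the opening and the grip force at its end, in the units of the state.
- status.observe(): the state, without advancing time (a new reading comes with each control period).
- grab_frame(name): name is "scene" or "top" or "wrist"; returns the picture (420x560x3 uint8, blue, green, red); there is no depth.
- camera_params(name): a dict with "K" (3x3 intrinsics, pixels), "k1" (the pictures are not rectified: a ray, as slopes to the right and down, at radius r is drawn at 1 + k1 r^2 times it, then the intrinsics apply), "rvec" (rotation vector, rad) and "tvec" (3), from world to camera coordinates, as OpenCV has them; the wrist camera has in their place "tool_from_camera" (4x4, takes a point from camera to tool coordinates, whose origin is the TCP and whose axes are the flange's). Camera axes: x right, y down, z forward; pixel columns grow to the right and rows downward; lengths in m; the calibration is good to about 2 mm. A picture is of the moment at which its call begins: read the wrist's pose just before it. camera_params takes no time and is no camera call.
- bot.job_done(): hands the job in; it is judged then, once.
Trained networks look in the newest picture that a camera, given by its name, has taken for a name from the list of things; names that differ only in an ending like _2 or _b are one class to them, and where a whole thing is asked for, a point or a joint stands for the part that bears it (a point fixed in the world has none). Each returns a list of dicts, best first, with "p" (0 to 1); they miss things now and then, are a little off and sometimes report something else, mostly with a low value. They report only what shows in the picture. A call takes as long as a camera call.
- search_frame(camera, name): "extent" ([left, top, right, bottom] as shares, 0 to 1, of the picture: columns of its width, rows of its height, round what is visible of it).
- silhouettes(camera, name): "mask" (420x560 bool, what is visible of it) and "extent" ([left, top, right, bottom] as shares, 0 to 1, of the picture: columns of its width, rows of its height, round what is visible of it).
The state is a dict: "clock": time; "qpos": joint angles; "qd": joint speeds; "joint_efforts": joint torques, N m; "position": TCP position; "tool_rot": TCP orientation; "force": force on the tool from outside, world axes, zero at the start; "moment": the same for the moment, N m; "grip_width": finger opening in m; "finger_force": force on a finger pad.
Only numpy, scipy, OpenCV 4.12 (cv2) and the standard library are available. Lean on these libraries where they do the work, as an engineer would, in place of code of your own. Each camera call takes 0.05 s, during which the arm holds its last target. There are 200 camera calls.

## Working session

There is one attempt and no reset: what is moved stays moved. The work goes in short steps, Python scripts to look and compute and a shell command to move; the robot and the scene stay as the last step left them, time stands still between calls to the robot, and variables do not carry over. Pictures are saved under pics/ and viewed, at most 14 in all, crops included, and the job is handed in when it is done.

```bash
mkdir -p pics; ls; python3 - <<'E'
from workcell import *
import cv2
s=status.observe(); print(s)
for n in ("scene","top"):
    cv2.imwrite(f"pics/{n}0.png",grab_frame(n)); print(n,camera_params(n))
print(camera_params("wrist"))
E
```

```text
pics
{'clock': 0.0, 'qpos': array([-1.27618464,  0.52202049, -0.03631684,  1.59998468,  0.02117233,
        1.02110728, -0.11277778]), 'qd': array([-0.00019097,  0.00065741,  0.00020354,  0.00124952,  0.00073701,
       -0.00099615,  0.0001968 ]), 'joint_efforts': array([-4.32678862e-04, -9.27074432e+01,  1.97955742e+00, -3.69941854e+01,
        1.78317184e-02,  7.81720824e-03,  1.24726145e-05]), 'position': array([0.22290053, 0.58355569, 0.23873016]), 'tool_rot': array([-3.14045845e+00,  6.27188853e-05,  2.77676920e+00]), 'force': array([ 0.42226952, -0.0548657 , -0.25811943]), 'moment': array([ 0.0051319 ,  0.03384522, -0.02391716]), 'finger_force': 0.0, 'grip_width': 0.08529984344388171}
scene {'K': array([[439.10944841,   0.        , 276.79778644],
       [  0.        , 439.10944841, 209.70573831],
       [  0.        ,   0.        ,   1.        ]]), 'k1': -0.05503151849602408, 'rvec': array([ 1.06440087, -2.05493624,  1.28492458]), 'tvec': array([0.31622895, 0.21951474, 0.60120707])}
top {'K': array([[426.4469512 ,   0.        , 284.17488226],
       [  0.        , 426.4469512 , 202.32742868],
       [  0.        ,   0.        ,   1.        ]]), 'k1': -0.07746044344448495, 'rvec': array([ 2.1773022 , -2.15908527,  0.10432257]), 'tvec': array([0.06783769, 0.50903214, 1.16419112])}
{'K': array([[296.01279885,   0.        , 278.62407999],
       [  0.        , 296.01279885, 209.82257249],
       [  0.        ,   0.        ,   1.        ]]), 'k1': -0.03316170416238821, 'tool_from_camera': array([[ 4.36539463e-04, -9.47680671e-01, -3.19219603e-01,
         8.28707075e-02],
       [ 9.99999639e-01,  1.81035994e-04,  8.30071180e-04,
         1.20311851e-03],
       [-7.28852175e-04, -3.19219850e-01,  9.47680408e-01,
        -1.34127658e-01],
       [ 0.00000000e+00,  0.00000000e+00,  0.00000000e+00,
         1.00000000e+00]])}
```

View pics/top0.png

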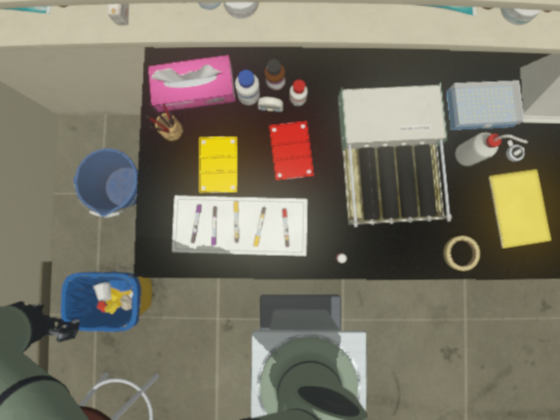

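View pics/scene0.png

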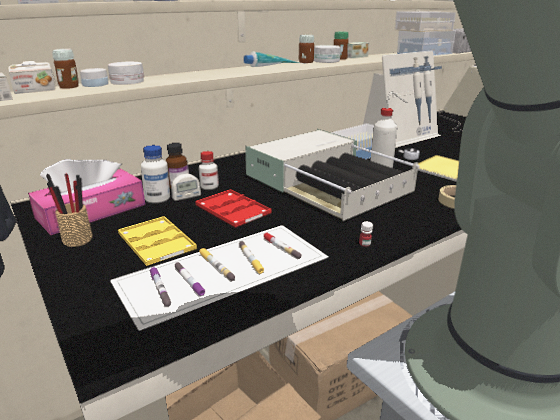

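```bash
cat > h.py <<'E'
import numpy as np, cv2
from scipy.spatial.transform import Rotation as Rn
from workcell import status, grab_frame, camera_params, bot, search_frame, silhouettes
def cam(n, st=None):
    "returns K,k1,R(world<-cam),centre"
    p=camera_params(n)
    if n=="wrist":
        T=p["tool_from_camera"]; Rt=Rn.from_euler('xyz',st["tool_rot"]).as_matrix()
        return p["K"],p["k1"],Rt@T[:3,:3],Rt@T[:3,3]+st["position"]
    R=cv2.Rodrigues(p["rvec"])[0]; return p["K"],p["k1"],R.T,-R.T@p["tvec"]
def plane(c,uv,z):
    K,k1,R,o=c; uv=np.atleast_2d(np.asarray(uv,float))
    n=cv2.undistortPoints(uv[:,None],K,np.array([k1,0,0,0.])).reshape(-1,2)
    d=np.c_[n,np.ones(len(n))]@R.T
    return o+d*((z-o[2])/d[:,2])[:,None]
def proj(c,P):
    K,k1,R,o=c; q=(np.atleast_2d(P)-o)@R
    return cv2.projectPoints(q,np.zeros(3),np.zeros(3),K,np.array([k1,0,0,0.]))[0].reshape(-1,2)
def rect(c,mask,z):
    "min-area rect of the mask carried to height z: centre, sizes, angle of long side"
    v,u=np.nonzero(mask); P=plane(c,np.c_[u,v],z)[:,:2]
    b=cv2.boxPoints(cv2.minAreaRect((P*1000).astype(np.float32)))
    e1,e2=b[1]-b[0],b[2]-b[1]
    if np.hypot(*e1)<np.hypot(*e2): e1,e2=e2,e1
    return b.mean(0).round(1),np.hypot(*e1).round(1),np.hypot(*e2).round(1),np.degrees(np.arctan2(e1[1],e1[0])).round(1)%180
E
python3 - <<'E'
from h import *
c=cam("top"); im=grab_frame("top"); print(c[3])
for n,z in (("purple_1",.009),("yellow_1",.009),("red",.009),("tray_yellow",.011),("tray_red",.011),("pad",.002),("mixer",.07),("vial",.04)):
    for d in silhouettes("top",n):
        if d["p"]>.3: print(n,round(d["p"],2),d["mask"].sum(),*rect(c,d["mask"],z))
cv2.imwrite("pics/mix.png",cv2.resize(im[75:235,325:460],None,fx=4,fy=3.7,interpolation=cv2.INTER_CUBIC)[:590])
E
```

```text
[0.38961395 0.06696871 1.20945145]
purple_1 0.73 180 [447.  322.8] 109.5 15.3 171.0
purple_1 0.67 236 [443.  269.2] 110.3 18.9 179.4
yellow_1 0.65 192 [453.5 206.1] 113.1 14.2 1.2
yellow_1 0.64 130 [441.2 140.3] 107.1 10.3 167.8
yellow_1 0.47 164 [436.5  68.1] 104.6 12.6 6.2
red 0.49 167 [437.7  68.5] 102.0 14.7 4.7
tray_yellow 0.91 2226 [615.6 264.2] 167.8 116.0 2.4
tray_red 0.78 2022 [660.5  52.9] 161.7 107.1 7.5
tray_red 0.53 6894 [443.1 198.2] 382.8 166.9 89.3
pad 0.8 6823 [445.7 198.9] 385.8 163.2 89.1
mixer 0.76 13473 [ 641.  -229.9] 382.1 292.5 4.0
```

View pics/mix.png

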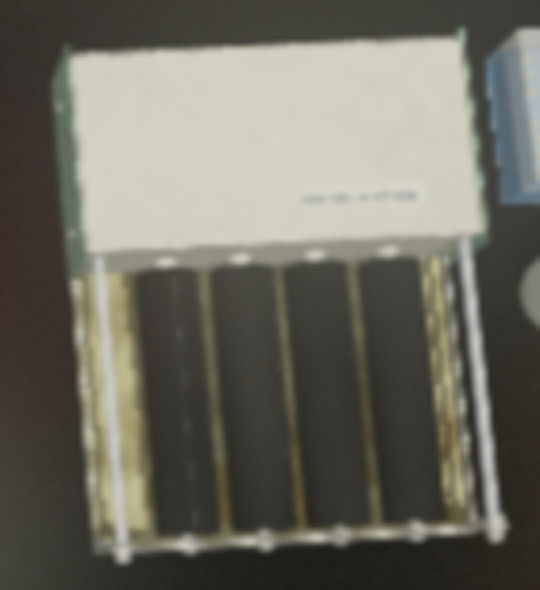

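```bash
cat >> h.py <<'E'
def rows(*targets):
    "each target x,y,z(mm),yaw(deg) -> shift row from the present pose"
    s=status.observe(); R=Rn.from_euler('xyz',[np.pi,0,s["tool_rot"][2]]).as_matrix()
    for x,y,z,w in targets:
        d=R.T@(np.array([x,y,z])/1000-s["position"])/.06
        t=(np.degrees(s["tool_rot"][2])-w+180)%360-180
        print((x,y,z,w),"row",d.round(2),"twist",round(t/8,2),"need",np.ceil(max(np.linalg.norm(d)*60/62.5,abs(t)/10.7)))
E
python3 - <<'E'
from h import *
c=cam("top")
for v in ([(375.9,148),(380.1,218)],[(395.1,148),(399.1,218)],[(413.4,148),(418.4,218)]):
    p=plane(c,v,.047)[:,:2]*1000; d=p[0]-p[1]; print(p.round(0).tolist(),np.degrees(np.arctan2(d[1],d[0])).round(1))
rows((430,200,170,175))
E
```

```text
[[661.0, -182.0], [465.0, -191.0]] 2.6
[[661.0, -236.0], [466.0, -244.0]] 2.1
[[662.0, -288.0], [466.0, -297.0]] 2.7
(430, 200, 170, 175) row [-5.51 -4.75  1.15] twist -1.99 need 8.0
```

```bash
python3 -m creep '[[-1,-0.9,0,-0.4,1],[-1.7,-1.5,0,-0.8,1],[-2.4,-2.1,0.1,-1.2,1],[-3,-2.6,0.3,-1.6,1],[-3.6,-3.1,0.5,-2,1]]'
python3 - <<'E'
from h import *
rows((430,200,170,175))
E
```

```text
clock: 1.18
position: [0.3593, 0.3314, 0.2093]
tool_rot: [3.141, 0.001, 3.057]
force: [0.8, 1.3, -0.9]
grip_width: 0.0857
finger_force: 0.0
(430, 200, 170, 175) row [-1.36 -2.08  0.65] twist 0.02 need 3.0
```

```bash
python3 -m creep '[[-0.5,-0.8,0.3,0,1],[-1,-1.6,0.6,0,1],[-1.35,-2.1,0.6,0,1],[-1.35,-2.1,0.6,0,1],[-1.35,-2.1,0.6,0,1]]'
python3 - <<'E'
from h import *
s=status.observe(); c=cam("wrist",s); im=grab_frame("wrist"); print(s["position"],s["tool_rot"])
cv2.imwrite("pics/w1.png",im)
for n,z in (("purple_1",.009),("yellow_1",.009),("red",.009),("tray_yellow",.011),("tray_red",.011),):
    for d in silhouettes("wrist",n):
        if d["p"]>.3: print(n,round(d["p"],2),d["mask"].sum(),*rect(c,d["mask"],z),(np.array(d["extent"])*[560,420,560,420]).round())
E
```

```text
clock: 1.8
position: [0.4282, 0.2012, 0.1734]
tool_rot: [3.141, 0.0, 3.056]
force: [0.2, -0.4, -1.0]
grip_width: 0.0855
finger_force: 0.0
[0.42819413 0.20117334 0.17342674] [3.14115254e+00 7.59289421e-05 3.05628991e+00]
purple_1 0.8 1303 [449.  322.8] 113.4 16.6 172.8 [376. 151. 413. 254.]
purple_1 0.73 1230 [443.3 271.1] 110.9 15.3 178.6 [339. 149. 354. 249.]
yellow_1 0.85 1356 [455.4 208.7] 119.8 15.7 2.0 [275. 162. 300. 269.]
yellow_1 0.78 1298 [441.4 141.8] 115.9 15.6 167.7 [215. 158. 234. 258.]
red 0.56 1406 [440.3  70.3] 111.0 18.1 5.8 [139. 162. 179. 262.]
tray_red 0.82 1804 [620.3  85.9] 98.8 48.1 7.2 [177. 315. 227. 379.]
tray_red 0.46 1256 [439.6  71.5] 110.1 16.9 5.0 [137. 165. 178. 260.]
```

View pics/w1.png

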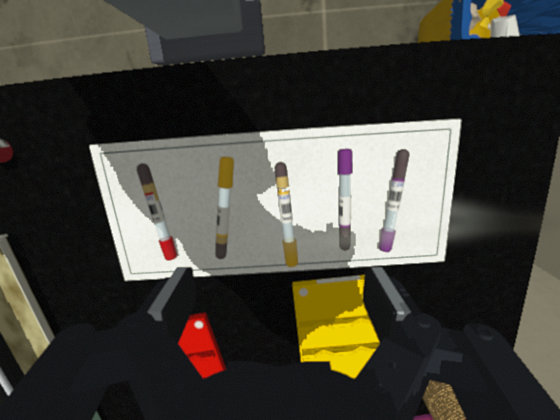

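The wrist view agrees with the top view. Tubes from image right to left:
- **purple A:** px 395,200, cap down (+x)
- **purple B:** px 345,200, cap up (−x)
- **yellow A:** px 287,215, cap +x
- **yellow B:** px 224,208, cap −x
- **red:** px 157,212, cap +x

Purple A goes first.

```bash
python3 - <<'E'
from h import *
rows((444.5,323.5,70,172),(444.5,323.5,12,172))
E
```

```text
(444.5, 323.5, 70, 172) row [-0.1   2.05  1.72] twist 0.4 need 3.0
(444.5, 323.5, 12, 172) row [-0.1   2.05  2.69] twist 0.4 need 4.0
```

```bash
python3 -m creep '[[0,0.7,0.5,0.2,0.4],[-0.1,1.4,1,0.4,0.4],[-0.1,2.05,1.4,0.4,0.4],[-0.1,2.05,1.7,0.4,0.4],[-0.1,2.05,1.7,0.4,0.4]]' 30
python3 - <<'E'
from h import *
s=status.observe(); c=cam("wrist",s); im=grab_frame("wrist")
for d in silhouettes("wrist","purple_1"):
    if d["p"]>.3: print(round(d["p"],2),d["mask"].sum(),*rect(c,d["mask"],.009))
rows((444.5,323.5,12,172))
E
```

```text
clock: 2.72
position: [0.444, 0.3219, 0.0702]
tool_rot: [-3.139, -0.002, 3.001]
force: [0.5, -0.4, 0.1]
grip_width: 0.0343
finger_force: 0.0
0.81 2687 [449.6 322.8] 116.6 16.0 171.3
0.72 2169 [433.2 270.8] 92.6 16.5 177.8
(444.5, 323.5, 12, 172) row [0.01 0.03 1.  ] twist -0.02 need 1.0
```

```bash
python3 -m creep '[[0,0.02,0.5,0,0.4],[0,0.02,0.97,0,0.4],[0,0.02,0.97,0,0.4],[0,0.02,0.97,0,0],[0,0.02,0.97,0,0]]' 30; python3 -m creep '[[0,0,0,0,0],[0,0,0,0,0],[0,0,-0.8,0,0],[0,0,-1.6,0,0],[0,0,-2.4,0,0]]'
python3 - <<'E'
from h import *
rows((560,-187,150,182.5))
E
```

```text
clock: 3.45
position: [0.4458, 0.3241, 0.0146]
tool_rot: [3.14, 0.001, 3.0]
force: [1.2, -1.4, 4.5]
grip_width: 0.0113
finger_force: 31.4
clock: 4.08
position: [0.445, 0.3237, 0.1594]
tool_rot: [3.141, 0.001, 3.0]
force: [0.3, -0.5, -0.5]
grip_width: 0.0109
finger_force: 30.9
(560, -187, 150, 182.5) row [-3.1  -8.16  0.16] twist -1.33 need 9.0
```

```bash
python3 -m creep '[[-0.3,-0.8,0,-0.1,0],[-0.7,-1.7,0,-0.3,0],[-1.05,-2.6,0,-0.5,0],[-1.4,-3.5,0,-0.7,0],[-1.7,-4.4,0,-0.9,0]]'; python3 -m creep '[[-0.3,-0.8,0,-0.1,0],[-0.7,-1.7,0,-0.2,0],[-1.05,-2.6,0,-0.3,0],[-1.4,-3.4,0,-0.43,0],[-1.4,-3.7,0,-0.43,0]]'
python3 - <<'E'
from h import *
s=status.observe(); c=cam("wrist",s); im=grab_frame("wrist"); cv2.imwrite("pics/w2.png",im)
rows((560,-187,150,182.5),(560,-187,79,182.5))
# predicted valley lines
for y in (-187,-240,-293):
    d=np.array([np.cos(np.radians(2.5)),np.sin(np.radians(2.5)),0]); m=np.array([.563,y/1000,.047])
    print(y,proj(c,[m-d*.09,m,m+d*.09]).round(0).tolist())
E
```

```text
clock: 4.7
position: [0.5092, 0.0462, 0.1579]
tool_rot: [3.141, 0.001, 3.127]
force: [0.7, 0.1, 0.5]
grip_width: 0.0117
finger_force: 30.9
clock: 5.32
position: [0.5897, -0.1787, 0.1576]
tool_rot: [-3.14, 0.001, -3.1]
force: [-0.5, 0.1, -0.4]
grip_width: 0.0112
finger_force: 30.9
(560, -187, 150, 182.5) row [ 0.48 -0.1   0.12] twist -0.02 need 1.0
(560, -187, 79, 182.5) row [ 0.48 -0.1   1.31] twist -0.02 need 2.0
-187 [[267.0, 62.0], [268.0, 179.0], [270.0, 273.0]]
-240 [[196.0, 59.0], [205.0, 177.0], [213.0, 271.0]]
-293 [[127.0, 57.0], [143.0, 174.0], [157.0, 268.0]]
```

View pics/w2.png

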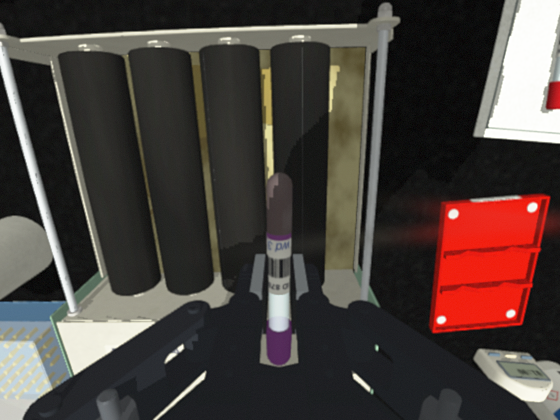

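The valley-1 gap shows at column ~268, where I predicted it. The red tray's corners are at px 441–532, 207–320. Now lowering.

```bash
python3 -m creep '[[0.48,-0.1,0.2,0,0],[0.48,-0.1,0.7,0,0],[0.48,-0.1,1.15,0,0],[0.48,-0.1,1.28,0,0],[0.48,-0.1,1.28,0,0]]'; python3 - <<'E'
from h import *
rows((560,-187,79,182.5))
E
```

```text
clock: 6.0
position: [0.5608, -0.1819, 0.0807]
tool_rot: [3.141, -0.0, -3.097]
force: [-0.6, -0.4, 0.6]
grip_width: 0.0114
finger_force: 30.9
(560, -187, 79, 182.5) row [ 0.02 -0.08  0.03] twist 0.01 need 1.0
```

```bash
python3 -m creep '[[0,-0.08,0.05,0,0],[0,-0.08,0.08,0,0],[0,-0.08,0.08,0,0]]'
```

```text
clock: 6.38
position: [0.561, -0.1874, 0.0757]
tool_rot: [-3.142, 0.0, -3.098]
force: [-0.6, 0.8, -0.7]
grip_width: 0.0113
finger_force: 30.9
```

```bash
python3 -m creep '[[0,0,0.06,0,0],[0,0,0.06,0,0]]'
```

```text
clock: 6.62
position: [0.5614, -0.188, 0.0727]
tool_rot: [-3.141, 0.001, -3.098]
force: [-3.8, -2.3, 13.9]
grip_width: 0.0111
finger_force: 45.8
```

```bash
python3 -m creep '[[0,0,-0.04,0,0],[0,0,-0.04,0,0.3],[0,0,-0.06,0,0.3],[0,0,-0.06,0,0.3],[0,0,-0.06,0,0.3]]'; python3 -m creep '[[0,0,-0.3,0,0.4],[0,0,-0.8,0,0.4],[0,0,-1.4,0,0.4],[0,0,-1.4,0,0.4]]'
python3 - <<'E'
from h import *
s=status.observe(); c=cam("wrist",s); im=grab_frame("wrist"); cv2.imwrite("pics/w3.png",im)
for d in silhouettes("wrist","purple_1")[:2]: print(round(d["p"],2),*rect(c,d["mask"],.062))
rows((446,271,150,178.5),(446,271,12,178.5))
E
```

```text
clock: 7.25
position: [0.5611, -0.1879, 0.076]
tool_rot: [-3.141, 0.001, -3.098]
force: [-2.1, -2.7, 10.9]
grip_width: 0.0257
finger_force: 5.8
clock: 7.75
position: [0.5623, -0.1875, 0.1628]
tool_rot: [-3.14, 0.004, -3.097]
force: [-0.6, 0.5, -0.8]
grip_width: 0.0346
finger_force: 0.0
0.76 [ 564.9 -187. ] 114.5 14.2 4.4
(446, 271, 150, 178.5) row [1.58 7.71 0.17] twist 0.51 need 8.0
(446, 271, 12, 178.5) row [1.58 7.71 2.47] twist 0.51 need 8.0
```

View pics/w3.png

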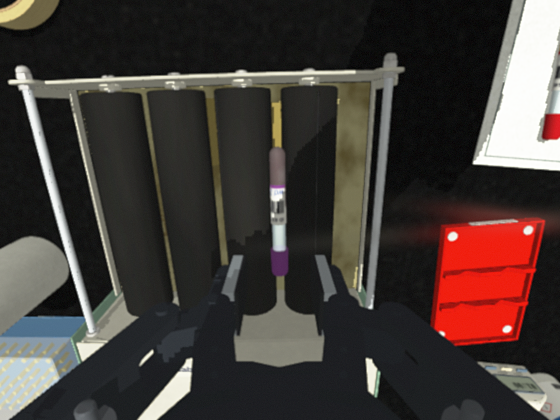

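Purple A lies in valley 1 (px 278,147–275). Next is purple B.

```bash
python3 -m creep '[[0.15,0.8,0,0.1,0.4],[0.32,1.7,0,0.2,0.4],[0.5,2.6,0,0.3,0.4],[0.7,3.5,0,0.4,0.4],[0.9,4.4,0,0.5,0.4]]'; python3 -m creep '[[0.15,0.8,0,0,0.4],[0.35,1.6,0.2,0,0.4],[0.5,2.4,0.6,0,0.4],[0.68,3.3,1.1,0,0.4],[0.68,3.3,1.4,0,0.4]]'
python3 - <<'E'
from h import *
rows((446,271,60,178.5),(446,271,12,178.5))
E
```

```text
clock: 8.48
position: [0.4942, 0.0757, 0.1589]
tool_rot: [-3.141, -0.001, 3.116]
force: [1.0, 0.5, 0.1]
grip_width: 0.034
finger_force: 0.0
clock: 9.1
position: [0.4572, 0.2771, 0.0734]
tool_rot: [3.141, -0.002, 3.122]
force: [-0.1, -1.2, 0.2]
grip_width: 0.0345
finger_force: 0.0
(446, 271, 60, 178.5) row [ 0.18 -0.11  0.22] twist 0.05 need 1.0
(446, 271, 12, 178.5) row [ 0.18 -0.11  1.02] twist 0.05 need 2.0
```

```bash
python3 -m creep '[[0.18,-0.11,0.1,0.05,0.4],[0.18,-0.11,0.2,0.05,0.4],[0.18,-0.11,0.2,0.05,0.4]]'; python3 - <<'E'
from h import *
s=status.observe(); c=cam("wrist",s); im=grab_frame("wrist")
for d in silhouettes("wrist","purple_1")[:2]: print(round(d["p"],2),*rect(c,d["mask"],.009))
rows((446,271,12,178.5))
E
```

```text
clock: 9.48
position: [0.449, 0.2662, 0.0637]
tool_rot: [3.142, 0.0, 3.108]
force: [0.3, 0.5, 0.5]
grip_width: 0.0344
finger_force: 0.0
0.69 [443.8 271.7] 113.0 14.9 179.1
(446, 271, 12, 178.5) row [0.06 0.07 0.87] twist -0.05 need 1.0
```

```bash
python3 -m creep '[[0.05,0.08,0.4,-0.05,0.4],[0.05,0.08,0.84,-0.05,0.4],[0.05,0.08,0.84,-0.05,0.4],[0.05,0.08,0.84,-0.05,0],[0.05,0.08,0.84,-0.05,0]]'; python3 -m creep '[[0,0,0,0,0],[0,0,0,0,0],[0,0,-0.8,0,0],[0,0,-1.6,0,0],[0,0,-2.4,0,0]]';python3 - <<'E'
from h import *
rows((566,-293,150,182.5))
E
```

```text
clock: 10.2
position: [0.4464, 0.2718, 0.0142]
tool_rot: [3.141, 0.001, 3.116]
force: [0.5, -0.4, 1.3]
grip_width: 0.0108
finger_force: 31.4
clock: 10.82
position: [0.4457, 0.2715, 0.1591]
tool_rot: [3.141, 0.0, 3.116]
force: [-0.3, 0.8, 0.6]
grip_width: 0.0116
finger_force: 31.2
(566, -293, 150, 182.5) row [-2.25 -9.35  0.15] twist -0.5 need 10.0
```

```bash
python3 -m creep '[[-0.2,-0.8,0,-0.1,0],[-0.4,-1.7,0,-0.2,0],[-0.6,-2.6,0,-0.3,0],[-0.85,-3.5,0,-0.4,0],[-1.05,-4.4,0,-0.5,0]]'; python3 -m creep '[[-0.2,-0.8,0,0,0],[-0.4,-1.7,0,0,0],[-0.6,-2.6,0,0,0],[-0.85,-3.5,0,0,0],[-1.05,-4.4,0,0,0]]';  python3 -m creep '[[-0.15,-0.5,0,0,0],[-0.15,-0.5,0.3,0,0],[-0.15,-0.5,0.6,0,0],[-0.15,-0.5,0.6,0,0]]';python3 - <<'E'
from h import *
rows((566,-293,79,182.5),(566,-293,76,182.5))
E
```

```text
clock: 11.45
position: [0.5024, 0.0043, 0.1576]
tool_rot: [3.142, 0.001, -3.097]
force: [0.8, 0.5, -0.1]
grip_width: 0.0112
finger_force: 31.2
clock: 12.08
position: [0.5771, -0.2566, 0.1576]
tool_rot: [-3.142, 0.001, -3.097]
force: [1.0, 0.4, -0.6]
grip_width: 0.0113
finger_force: 31.2
clock: 12.58
position: [0.5862, -0.2829, 0.1195]
tool_rot: [3.14, -0.003, -3.096]
force: [0.0, 0.1, 0.6]
grip_width: 0.0113
finger_force: 31.2
(566, -293, 79, 182.5) row [ 0.34 -0.15  0.67] twist 0.01 need 1.0
(566, -293, 76, 182.5) row [ 0.34 -0.15  0.72] twist 0.01 need 1.0
```

```bash
python3 -m creep '[[0.34,-0.15,0.2,0,0],[0.34,-0.15,0.5,0,0],[0.34,-0.15,0.72,0,0],[0.34,-0.15,0.72,0,0]]';python3 - <<'E'
from h import *
rows((566,-293,75,182.5))
E
```

```text
clock: 13.08
position: [0.5671, -0.2934, 0.0769]
tool_rot: [3.141, -0.001, -3.096]
force: [-0.2, 0.2, 0.1]
grip_width: 0.0111
finger_force: 31.2
(566, -293, 75, 182.5) row [0.02 0.01 0.03] twist 0.01 need 1.0
```

```bash
python3 -m creep '[[0,0,0.02,0,0],[0,0,0.02,0,0.3],[0,0,0,0,0.3],[0,0,-0.02,0,0.3],[0,0,-0.02,0,0.3]]'; python3 -m creep '[[0,0,-0.3,0,0.4],[0,0,-0.8,0,0.4],[0,0,-1.4,0,0.4],[0,0,-1.4,0,0.4]]'
python3 - <<'E'
from h import *
s=status.observe(); c=cam("wrist",s); im=grab_frame("wrist"); cv2.imwrite("pics/w4.png",im)
for d in silhouettes("wrist","purple_1")[:3]: print(round(d["p"],2),*rect(c,d["mask"],.062))
for d in silhouettes("wrist","tray_red")[:2]: print(round(d["p"],2),*rect(c,d["mask"],.011))
rows((452,209,150,182))
E
```

```text
clock: 13.7
position: [0.5671, -0.2944, 0.0794]
tool_rot: [-3.141, 0.0, -3.097]
force: [0.1, 0.5, -0.1]
grip_width: 0.0259
finger_force: 0.0
clock: 14.2
position: [0.5684, -0.2951, 0.1671]
tool_rot: [-3.139, 0.005, -3.098]
force: [-0.1, -0.5, -0.8]
grip_width: 0.0342
finger_force: 0.0
0.82 [ 564.3 -292.9] 109.8 15.5 3.2
0.59 [ 565.3 -186.7] 115.7 16.1 4.4
(452, 209, 150, 182) row [1.54 8.46 0.22] twist 0.07 need 9.0
```

View pics/w4.png

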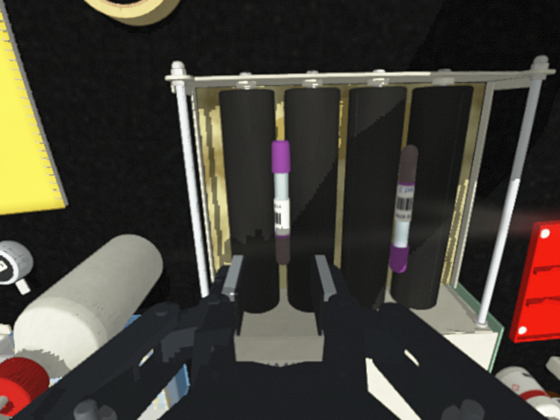

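Both purples are in their valleys (px 281,200 and 405,210). Next is yellow A.

```bash
python3 -m creep '[[0.15,0.85,0,0,0.4],[0.32,1.7,0,0,0.4],[0.5,2.6,0,0,0.4],[0.65,3.5,0,0,0.4],[0.8,4.4,0,0,0.4]]'; python3 -m creep '[[0.15,0.85,0,0.05,0.4],[0.32,1.7,0,0.05,0.4],[0.5,2.6,0.2,0.05,0.4],[0.65,3.4,0.7,0.05,0.4],[0.74,4.05,1.2,0.05,0.4]]';python3 -m creep '[[0,0,0.3,0,0.4],[0,0,0.4,0,0.4],[0,0,0.4,0,0.4]]'
python3 - <<'E'
from h import *
s=status.observe(); c=cam("wrist",s); im=grab_frame("wrist")
for d in silhouettes("wrist","yellow_1")[:2]: print(round(d["p"],2),*rect(c,d["mask"],.009))
rows((451,208.5,13,182))
E
```

```text
clock: 14.98
position: [0.5064, -0.0311, 0.1626]
tool_rot: [3.142, -0.001, -3.097]
force: [2.3, 0.2, 0.0]
grip_width: 0.0347
finger_force: 0.0
clock: 15.6
position: [0.4512, 0.2098, 0.0899]
tool_rot: [3.142, -0.001, -3.103]
force: [0.9, 0.3, 0.6]
grip_width: 0.0339
finger_force: 0.0
clock: 15.98
position: [0.4522, 0.2074, 0.067]
tool_rot: [-3.141, -0.001, -3.105]
force: [0.3, 0.2, 0.5]
grip_width: 0.0341
finger_force: 0.0
0.84 [442.2 142. ] 116.6 15.6 168.2
0.57 [456.  208.9] 121.4 15.6 1.0
(451, 208.5, 13, 182) row [0.03 0.02 0.91] twist 0.01 need 1.0
```

```bash
python3 -m creep '[[0.03,0.02,0.4,0,0.4],[0.03,0.02,0.9,0,0.4],[0.03,0.02,0.9,0,0.4],[0.03,0.02,0.9,0,0],[0.03,0.02,0.9,0,0]]'; python3 -m creep '[[0,0,0,0,0],[0,0,0,0,0],[0,0,-0.8,0,0],[0,0,-1.6,0,0],[-0.6,0,-2.4,0,0]]'; python3 -m creep '[[-0.8,0.1,0,0,0],[-1.6,0.1,0,0,0],[-2.4,0.1,0,0,0],[-2.4,0.1,0,0,0]]'
python3 - <<'E'
from h import *
s=status.observe(); c=cam("wrist",s); im=grab_frame("wrist"); cv2.imwrite("pics/w5.png",im); print(s["position"],s["tool_rot"])
for n in ("tray_yellow","tray_red"):
  for d in silhouettes("wrist",n)[:2]: print(n,round(d["p"],2),*rect(c,d["mask"],.011))
E
```

```text
clock: 16.7
position: [0.451, 0.2093, 0.0143]
tool_rot: [3.141, 0.001, -3.105]
force: [0.0, -0.5, 2.3]
grip_width: 0.0114
finger_force: 31.1
clock: 17.32
position: [0.4852, 0.2107, 0.1594]
tool_rot: [3.141, -0.001, -3.103]
force: [0.4, 1.1, -0.2]
grip_width: 0.0112
finger_force: 30.8
clock: 17.82
position: [0.6324, 0.2211, 0.157]
tool_rot: [-3.141, 0.001, -3.106]
force: [-0.3, -0.3, -1.0]
grip_width: 0.0111
finger_force: 30.8
[0.63237529 0.22107596 0.15701317] [-3.14141989e+00  1.18535693e-03 -3.10621334e+00]
tray_yellow 0.73 [618.6 265.2] 159.2 107.4 1.9
tray_red 0.85 [661.   57.9] 161.0 114.1 7.2
```

View pics/w5.png

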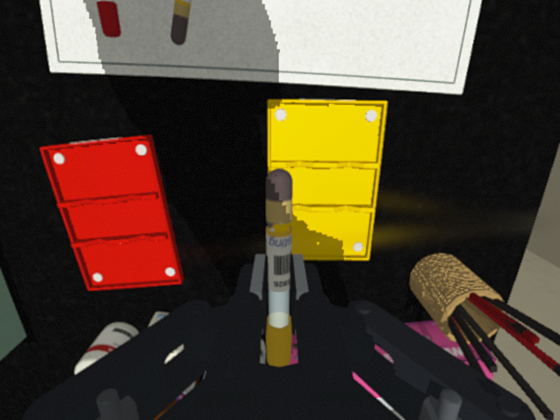

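```bash
python3 - <<'E'
from h import *
s=status.observe(); c=cam("wrist",s)
P=plane(c,[(268,101),(387,101),(371,260)],.011)*1000; print(P.round(0)[:,:2].tolist(), ((P[0]+P[2])/2).round(0))
P=plane(c,[(42,150),(152,137),(183,285),(90,290)],.011)*1000; print(P.round(0)[:,:2].tolist(), P.mean(0).round(0))
P=plane(c,[(376,165),(373,208),(49+9,207),(160,194),(69,243),(168,236)],.016)*1000; print("ribs",P.round(0)[:,:2].tolist())
a=np.radians(2);d=np.array([np.cos(a),np.sin(a)]);n=np.array([-d[1],d[0]])
for k in (24,-24): q=np.array([618,265])+n*k; print(q.round(0)); rows((*q,120,182),(*q,19,182))
E
```

```text
[[539.0, 211.0], [535.0, 317.0], [694.0, 324.0]] [617. 268.  11.]
[[590.0, -4.0], [574.0, 104.0], [733.0, 122.0], [744.0, 17.0]] [660.  59.  11.]
ribs [[592.0, 314.0], [634.0, 317.0], [645.0, 4.0], [628.0, 108.0], [684.0, 8.0], [672.0, 113.0]]
[617. 289.]
(np.float64(617.1624120791399), np.float64(288.9853798484583), 120, 182) row [0.16 1.12 0.62] twist 0.02 need 2.0
(np.float64(617.1624120791399), np.float64(288.9853798484583), 19, 182) row [0.16 1.12 2.3 ] twist 0.02 need 3.0
[619. 241.]
(np.float64(618.8375879208601), np.float64(241.0146201515417), 120, 182) row [0.16 0.32 0.62] twist 0.02 need 1.0
(np.float64(618.8375879208601), np.float64(241.0146201515417), 19, 182) row [0.16 0.32 2.3 ] twist 0.02 need 3.0
```

```bash
python3 -m creep '[[0.15,0.8,0.3,0,0],[0.19,1.14,1,0,0],[0.19,1.14,1.8,0,0],[0.19,1.14,2.1,0,0],[0.19,1.14,2.1,0,0]]'; python3 - <<'E'
from h import *
rows((615,290,21,182))
E
```

```text
clock: 18.6
position: [0.6157, 0.2894, 0.0311]
tool_rot: [-3.141, -0.001, -3.104]
force: [0.1, -0.6, 0.6]
grip_width: 0.0114
finger_force: 30.8
(615, 290, 21, 182) row [0.01 0.01 0.17] twist 0.02 need 1.0
```

```bash
python3 -m creep '[[0.01,0.01,0.1,0,0],[0.01,0.01,0.17,0,0],[0.01,0.01,0.17,0,0]]'; python3 -m creep '[[0,0,0,0,0.3],[0,0,0,0,0.3],[0,0,0,0,0.3],[0,0,-0.6,0,0.3],[0.5,0,-1.4,0,0.4]]'; python3 -m creep '[[0.8,-0.4,-0.8,0,0.4],[1.6,-1,-0.8,0,0.4],[2.4,-1.6,-0.8,0,0.4],[2.4,-2.4,-0.8,0,0.4],[2.4,-2.4,-0.8,0,0.4]]'
python3 - <<'E'
from h import *
s=status.observe(); c=cam("wrist",s); im=grab_frame("wrist"); cv2.imwrite("pics/w6.png",im)
for d in silhouettes("wrist","yellow_1")[:3]: print(round(d["p"],2),*rect(c,d["mask"],.016),*rect(c,d["mask"],.009))
rows((445,141,70,168),(445,141,14,168))
E
```

```text
clock: 18.98
position: [0.6162, 0.2903, 0.0222]
tool_rot: [3.141, 0.002, -3.105]
force: [-0.9, -2.5, 8.0]
grip_width: 0.0114
finger_force: 31.9
clock: 19.6
position: [0.5858, 0.2886, 0.1048]
tool_rot: [-3.141, -0.001, -3.106]
force: [0.3, -0.2, 1.3]
grip_width: 0.0344
finger_force: 0.0
clock: 20.23
position: [0.4469, 0.1369, 0.1534]
tool_rot: [-3.141, 0.0, -3.108]
force: [0.2, 0.7, 0.0]
grip_width: 0.0344
finger_force: 0.0
0.82 [440.  142.1] 112.5 14.5 168.2 [442.  142.3] 115.4 14.8 168.2
0.49 [562.8 289.1] 13.1 6.4 53.6 [567.9 293.1] 13.5 6.5 53.6
(445, 141, 70, 168) row [0.04 0.02 1.39] twist 1.76 need 2.0
(445, 141, 14, 168) row [0.04 0.02 2.32] twist 1.76 need 3.0
```

View pics/w6.png

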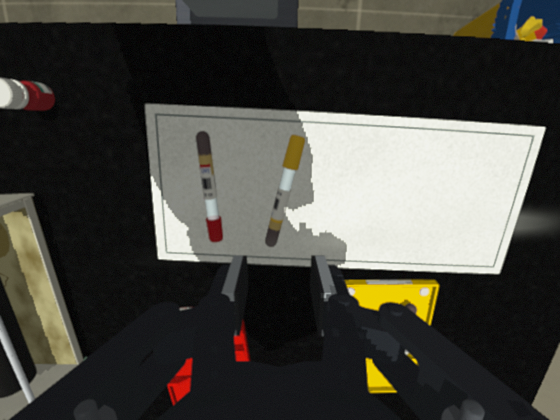

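Yellow B (px 285,190) and red (px 210,187) remain on the pad. Yellow A's end shows in the tray at px 410,308. Next I grip yellow B.

```bash
python3 -m creep '[[0.04,0.02,0.6,0.9,0.4],[0.04,0.02,1.3,1.76,0.4],[0.04,0.02,1.8,1.76,0.4],[0.04,0.02,2.3,1.76,0.4],[0.04,0.02,2.3,1.76,0.4]]'; python3 -m creep '[[0,0,0,0,0],[0,0,0,0,0],[0,0,0,0,0],[0,0,0,0,0],[0,0,-0.6,0,0]]'; python3 -m creep '[[0,0,-0.8,0,0],[0,0,-1.8,0,0],[0,0,-1.8,0,0]]'
python3 - <<'E'
from h import *
rows((616.5,242,130,182))
E
```

```text
clock: 20.95
position: [0.4435, 0.1417, 0.0133]
tool_rot: [-3.14, -0.003, 2.935]
force: [-0.7, -0.1, 1.1]
grip_width: 0.0341
finger_force: 0.0
clock: 21.58
position: [0.4436, 0.1408, 0.0502]
tool_rot: [-3.14, -0.003, 2.933]
force: [-0.1, 0.1, -0.5]
grip_width: 0.0109
finger_force: 30.7
clock: 21.95
position: [0.4463, 0.1417, 0.1629]
tool_rot: [3.137, 0.006, 2.933]
force: [-0.4, 0.6, -1.5]
grip_width: 0.0112
finger_force: 30.7
(616.5, 242, 130, 182) row [-2.43  2.22  0.55] twist -1.75 need 4.0
```

```bash
python3 -m creep '[[-0.6,0.55,0,-0.6,0],[-1.2,1.1,0,-1.2,0],[-1.8,1.6,0.1,-1.75,0],[-2.43,2.22,0.3,-1.75,0],[-2.43,2.22,0.6,-1.75,0]]'; python3 -m creep '[[0,0,0.4,0,0],[0,0,0.8,0,0],[0,0,0.8,0,0]]';python3 - <<'E'
from h import *
rows((617,242,22,182))
E
```

```text
clock: 22.58
position: [0.6164, 0.2431, 0.1213]
tool_rot: [3.141, 0.001, -3.105]
force: [-0.7, -0.5, -1.5]
grip_width: 0.0113
finger_force: 30.7
clock: 22.95
position: [0.6131, 0.2404, 0.0728]
tool_rot: [-3.14, -0.004, -3.106]
force: [0.7, 0.2, 0.5]
grip_width: 0.0111
finger_force: 30.7
(617, 242, 22, 182) row [-0.07  0.02  0.85] twist 0.01 need 1.0
```

```bash
python3 -m creep '[[-0.05,0.03,0.4,0,0],[-0.05,0.03,0.75,0,0],[-0.05,0.03,0.85,0,0],[-0.05,0.03,0.85,0,0]]'; python3 -m creep '[[0,0,0,0,0.27],[0,0,0,0,0.27],[0,0,0,0,0.27],[0,0,-0.6,0,0.27],[0.5,0,-1.4,0,0.4]]'; python3 -m creep '[[0.7,-0.6,-0.5,-0.2,0.4],[1.3,-1.2,-0.5,-0.5,0.4],[1.8,-1.9,-0.5,-0.5,0.4],[2.3,-2.7,-0.5,-0.5,0.4],[2.3,-2.7,-0.5,-0.5,0.4]]'
python3 - <<'E'
from h import *
rows((436,70,70,185.5),(436,70,14,185.5))
E
```

```text
clock: 23.45
position: [0.6176, 0.2425, 0.024]
tool_rot: [-3.141, -0.0, -3.106]
force: [-0.5, -0.9, 1.1]
grip_width: 0.0109
finger_force: 31.6
clock: 24.08
position: [0.5879, 0.2416, 0.1079]
tool_rot: [-3.141, -0.001, -3.107]
force: [-0.2, 0.5, 0.9]
grip_width: 0.0341
finger_force: 0.0
clock: 24.7
position: [0.454, 0.0719, 0.1383]
tool_rot: [-3.14, -0.001, -3.04]
force: [0.4, 1.4, 0.3]
grip_width: 0.034
finger_force: 0.0
(436, 70, 70, 185.5) row [ 0.3  -0.    1.14] twist 0.04 need 2.0
(436, 70, 14, 185.5) row [ 0.3  -0.    2.07] twist 0.04 need 3.0
```

```bash
python3 -m creep '[[0.3,0,0.6,0,0.4],[0.3,0,1.2,0,0.4],[0.3,0,1.7,0,0.4],[0.3,0,2.06,0,0.4],[0.3,0,2.06,0,0.4]]'; python3 -m creep '[[0,0,0,0,0],[0,0,0,0,0],[0,0,0,0,0],[0,0,0,0,0],[0,0,-0.6,0,0]]'; python3 -m creep '[[-0.4,0,-0.8,0,0],[-1.2,0,-1.8,0,0],[-2,0,-2.2,-0.2,0],[-2,0,-2.2,-0.2,0],[-2,0,-2.2,-0.2,0]]'
python3 - <<'E'
from h import *
s=status.observe(); c=cam("wrist",s); im=grab_frame("wrist"); cv2.imwrite("pics/w7.png",im)
for n in ("tray_yellow","tray_red"):
  for d in silhouettes("wrist",n)[:2]: print(n,round(d["p"],2),*rect(c,d["mask"],.011))
for d in silhouettes("wrist","yellow_1")[:2]: print(round(d["p"],2),*rect(c,d["mask"],.017))
a=np.radians(7.2);d=np.array([np.cos(a),np.sin(a)]);n=np.array([-d[1],d[0]])
for k in (24,-24): q=np.array([660,56])+n*k; rows((*q.round(),120,187.2),(*q.round(),23,187.2)); print(proj(c,[*(np.r_[q-d*70,16.],)])) if 0 else print(proj(c,[np.r_[q-d*55,15]/1000,np.r_[q+d*55,15]/1000]).round(0).tolist())
E
```

```text
clock: 25.32
position: [0.4372, 0.0737, 0.0133]
tool_rot: [-3.141, -0.002, -3.035]
force: [0.0, 0.8, 0.5]
grip_width: 0.0345
finger_force: 0.0
clock: 25.95
position: [0.4367, 0.0732, 0.0496]
tool_rot: [-3.141, -0.003, -3.036]
force: [0.0, -0.3, 0.7]
grip_width: 0.0112
finger_force: 31.1
clock: 26.58
position: [0.5563, 0.0858, 0.1818]
tool_rot: [-3.141, -0.001, -3.008]
force: [-0.4, 0.2, -0.2]
grip_width: 0.0113
finger_force: 31.1
tray_yellow 0.63 [617.7 263. ] 163.2 111.7 1.4
tray_red 0.94 [644.6  41. ] 130.4 86.5 6.9
0.73 [620. 289.] 120.7 19.2 0.9
0.71 [614.4 240.7] 117.6 17.5 2.8
(np.float64(657.0), np.float64(80.0), 120, 187.2) row [-1.66 -0.32  1.03] twist 0.06 need 2.0
(np.float64(657.0), np.float64(80.0), 23, 187.2) row [-1.66 -0.32  2.64] twist 0.06 need 4.0
[[260.0, 231.0], [261.0, 314.0]]
(np.float64(663.0), np.float64(32.0), 120, 187.2) row [-1.65 -1.13  1.03] twist 0.06 need 3.0
(np.float64(663.0), np.float64(32.0), 23, 187.2) row [-1.65 -1.13  2.64] twist 0.06 need 4.0
[[216.0, 231.0], [222.0, 314.0]]
```

View pics/w7.png

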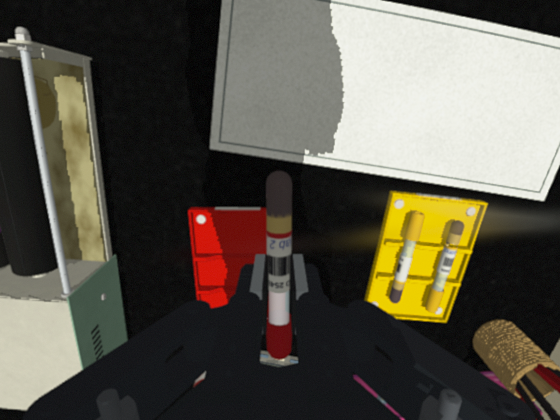

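Both yellows are in their lanes. The red tray's near-left corner is at px 189,209; I use it to check the tray's pose.

```bash
python3 - <<'E'
from h import *
s=status.observe(); c=cam("wrist",s); print(plane(c,[(189,209),(194,253),(197,299)],.012)*1000)
E
```

```text
[[587.57731481  -6.37133949  12.        ]
 [640.00144888   1.27147633  12.        ]
 [701.70683618   7.34660252  12.        ]]
```

```bash
python3 -m creep '[[-0.8,-0.15,0.3,0.06,0],[-1.68,-0.3,0.6,0.06,0],[-1.68,-0.3,1.4,0.06,0],[-1.68,-0.3,2.1,0.06,0],[-1.68,-0.3,2.1,0.06,0]]'; python3 - <<'E'
from h import *
rows((658.5,81,23,187.2))
E
```

```text
clock: 27.4
position: [0.6568, 0.0814, 0.0532]
tool_rot: [-3.141, -0.006, -3.016]
force: [0.3, 0.8, -0.2]
grip_width: 0.0114
finger_force: 31.1
(658.5, 81, 23, 187.2) row [-0.03 -0.01  0.5 ] twist -0.0 need 1.0
```

```bash
python3 -m creep '[[-0.03,-0.01,0.3,0,0],[-0.03,-0.01,0.5,0,0],[-0.03,-0.01,0.52,0,0],[-0.03,-0.01,0.52,0,0]]'; python3 -m creep '[[0,0,0,0,0.27],[0,0,0,0,0.27],[0,0,0,0,0.27],[0,0,-0.6,0,0.27],[0.5,0,-1.4,0,0.4]]'; python3 -m creep '[[0.7,0,-0.9,0,0.4],[1.4,0.5,-0.9,0,0.4],[1.4,1.3,-0.9,0,0.4],[1.4,1.8,-0.9,0,0.4],[1.4,1.8,-0.9,0,0.4]]'
python3 - <<'E'
from h import *
s=status.observe(); c=cam("wrist",s); im=grab_frame("wrist"); t=grab_frame("top")[80:280,140:460]
cv2.imwrite("pics/w8.png",np.vstack([cv2.resize(im,(480,300)),cv2.resize(t,(480,300),interpolation=cv2.INTER_CUBIC)]))
for d in silhouettes("wrist","red")[:2]: print(round(d["p"],2),*rect(c,d["mask"],.017))
E
```

```text
clock: 27.9
position: [0.6614, 0.0813, 0.0256]
tool_rot: [3.142, 0.001, -3.016]
force: [-0.9, -0.2, -0.1]
grip_width: 0.0111
finger_force: 31.1
clock: 28.52
position: [0.6315, 0.0776, 0.1091]
tool_rot: [3.142, -0.001, -3.016]
force: [-0.4, -0.7, 0.9]
grip_width: 0.034
finger_force: 0.0
clock: 29.15
position: [0.534, 0.1768, 0.1633]
tool_rot: [3.141, 0.0, -3.013]
force: [-0.2, -0.3, -0.3]
grip_width: 0.0345
finger_force: 0.0
0.88 [642.5  77.7] 73.2 15.1 8.5
0.62 [605.  288.7] 90.3 14.4 2.2
```

View pics/w8.png

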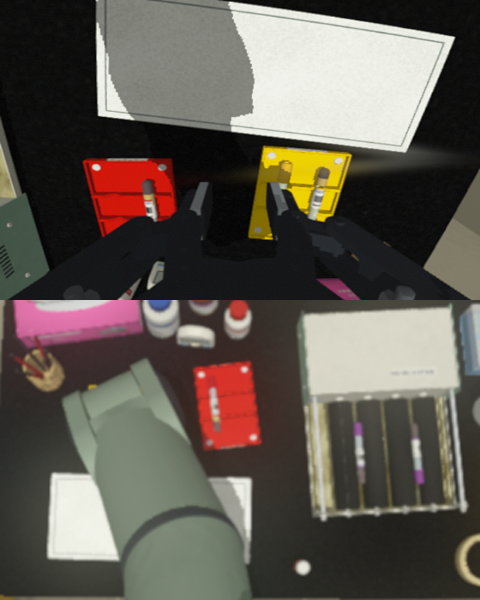

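The red tube lies in its lane: its bottom end is at x ≈ 0.606, so its middle is at 0.660, over the tray's middle. The purples are in their valleys and the vial is still standing.

```bash
python3 -c "
from workcell import bot; print(bot.job_done())"
```

```text
the job is handed in; nothing more can be done
None
```

The job is handed in at about 29 s: both purple tubes were laid on the mixer first, then the two yellow tubes in the yellow tray and the red tube in the red tray, with the vial untouched; no verdict came back.

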